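# Fit a worm-drive band clamp on a barbed pipe outlet

## Robot

A 6-joint arm with a two-finger parallel gripper is mounted at the origin on the work surface. World frame = base frame: x ahead of the robot, y to its left, z up, the work surface at z = 0. Lengths are in m, angles in rad, forces in N, time in s.
With the tool pointing down it reaches from about 0.3 to 0.775 m from the base axis. Payload 14.6 kg.
Tool frame: the origin (TCP) lies on the centre line of the jaws, within the pads' length; the fingertips stand 19 mm ahead of it and the grasp point (between the pads) is the TCP; y points along the fingers, x is the direction in which the jaws open and shut, and the axes are right-handed (so a half turn about y gives the same grasp; the last joint's range is limited). The gripper opens to 94 mm and grips with 3 to 60 N. Pads are 16 mm wide; open, the fingers measure 119 mm over their backs; the gripper's body (75 mm by 177 mm) begins 78 mm behind the grasp point.
Start: joints at [1.219, 0.3, 1.521, -0, 1.321, -0.067], TCP at [0.155, 0.528, 0.224] pointing down, gripper open.
Joint ranges: [-3.03, 3.03], [-0.79, 2.21], [0.23, 2.52], [-1.04, 4.18], [0, 3.07], [-2.55, 2.55]. Speed limits (rad/s): [2.22, 2.22, 2.57, 3.14, 3.14, 3.14].

## Interface

Orientations are given as [roll, pitch, yaw] about the fixed x, y, z axes, in that order (R = Rz(yaw) Ry(pitch) Rx(roll)).
In Python, from station import ctrl, optics gives the robot as it stands.
- The arm moves only by the tool jog_arm, never from a script. Its argument "targets" is a list of rows, each a list of 3 entries, a list of its own where there are three numbers: the finger opening in cm, from 0 to 9.4, then the shift along the tool's x, y, z in cm, then the turn about the tool's y in rad. A call has 1 to 10 rows; each row is the pose to reach, as a shift and turn from the pose commanded when the call began, along the tool's axes at that moment; what a row does not reach only later rows make up. A row lasts 1/10 s, in which the tool goes at most 50 mm and 8.59 degrees, less where a joint would pass 70% of its speed; a pose out of reach is approached as far as the arm can. A call with a gripper value outside its range is refused whole. The fingers move at their own pace and stop on an object; "grip_force" is the grip in N (left out, the last holds). Time passes only in rows, so rows that repeat a pose let the fingers close. It gives the time, the measured TCP pose, the force and the opening at its end, in the units of the state.
- ctrl.get_obs(): the state, without advancing time (a new reading comes with each control period).
- optics.camera(name): name is "scene" or "top"; returns a dict with "img" (480x640x3 uint8, red, green, blue), "range_z" (480x640 float32, m along the optical axis (not along the pixel's ray), 0 where there is no reading), "camera_matrix" (3x3 intrinsics, pixels), "k1" (the pictures are not rectified: a ray, as slopes to the right and down, at radius r is drawn at 1 + k1 r^2 times it, then the intrinsics apply), "world_to_cam" (4x4, takes a point from world to camera coordinates). Camera axes: x right, y up, looking along -z (the intrinsics and any distortion apply to the point x, -y, -z); pixel columns grow to the right and rows downward; lengths in m; the calibration is good to about 2 mm. A picture is of the moment at which its call begins.
- ctrl.hand_in(): hands the job in, once; it reports no verdict.
The state is a dict: "time_s": time; "qpos": joint angles; "joint_vel": joint speeds; "tau": joint torques, N m; "ee_pos": TCP position; "eef_rot": TCP orientation; "force": force on the tool from outside, world axes, zero at the start; "moment": the same for the moment, N m; "grip_width": finger opening in m.
Only numpy, scipy, OpenCV 4.12 (cv2) and the standard library are available. Lean on these libraries where they do the work, as an engineer would, in place of code of your own. Each camera call takes 0.05 s, during which the arm holds its last target. There are 200 camera calls.

## Task

Take the steel band clamp out of its rest, slide it over the barbed outlet stub until it is fully home behind the barbs against the collar, without ramming it, and let go of its lug with the worm housing above the ledge. Then turn the upright key of its screw clockwise by feel until the clamp grips the stub snugly, without overtightening it, and let go; leave the other fittings on the bench where they are.

Things in the scene. Friction and masses are not known exactly. Their poses are not given: they have to be found in the camera images.
- lug (a point): middle of the lug, a flat steel tab standing on the loose band clamp: 10 mm thick (along x), 18 mm wide (y); its top is 14 mm above this point, the band 26 mm below. Grip it across its 10 mm thickness. Axes as ring_centre, from which it lies 8 mm towards +y and 50 mm up.
- ring_centre (a point): centre of the clamp's ring: steel band 18 mm wide, 44 mm inner, 49 mm outer diameter, upright in a black rest at the start, 32.5 mm above the table (lift straight up 30 mm to clear it). x: the ring's axis, z: up; the worm housing (18 x 22 x 28 mm, centred 36 mm off) is at -y; a small pocket reaches 31.5 mm out at +y. It weighs 0.1 to 0.2 kg.
- key_grip (a point): middle of the screw's key, 36 mm towards -y from the ring's centre, 50 mm above it: an upright steel wing 6 mm thick along this point's x, 24 mm wide along its y, 26 mm high, turning about the vertical z. Clockwise from above tightens; 1 rad moves each of the two shoes 4 mm inward. It drags with 0.20 to 0.25 N m all the way and stays where it is left.
- seat (a point): on the stub's axis, mid-seat, where the ring's centre belongs, 56 mm above the table. x: along the stub, away from its mouth; z: up. The ring's x must lie along this x. The seat is a groove of 37 mm diameter; let go, the band hangs up to 3.5 mm low on it. The collar's face, the stop for the band's edge, is 9 mm on in +x; the back of the last barb 12.5 mm in -x.
- mouth (a point): centre of the stub's mouth, 40 mm towards -x from the seat, axes as seat. The tapered nose is 29 mm in diameter here; two barbs 40 mm in diameter follow, 26 and 12.5 mm before mid-seat. The band passes them with 2 mm to spare all round.
- fitting: the outlet fitting, a white plastic elbow on a steel base plate, fixed; origin on the table right under seat, same axes. A ledge, its top 19 mm below the stub's axis, stands under the worm housing's place (y -27 to -47 mm). Behind the collar it is a pipe elbow that reaches 24 mm above the axis.
- collar: the collar of the fitting, 50 mm in diameter, the stop for the band; origin as fitting
- barbs: the barbed nose of the stub; origin as fitting
- clamp: the loose clamp; origin and axes as ring_centre. How far the key must turn before the shoes bite the stub differs (about 0.8 to 2.2 rad) and cannot be read from the key. Then its moment climbs by some 0.4 N m per rad: 0.10 to 0.15 N m over the free drag is snug (12 to 19 N at each shoe), over 0.20 too tight.
- flat_l: flat on the side (+y) of the seat for the clamp's left shoe to press on, 19 mm from the stub's axis, 10 mm high; fixed, origin as fitting
- flat_r: the like flat at -y, for the right shoe; fixed, origin as fitting
- plain_ring: bystander: loose plain steel ring without screw or lug, 54 mm in diameter, 18 mm high, lying flat; origin at its underside
- elbow: bystander: loose white pipe elbow, 42 mm pipe, 76 mm legs; origin under its corner
- coupling: bystander: loose white pipe sleeve standing on end, 56 mm in diameter, 50 mm high; origin at its underside
- tee: bystander: loose white pipe tee, 42 mm pipe, 100 mm long; origin under its middle
Mind the look-alikes: they are no part of the job. Leave any turquoise look-alike of the fitting alone.

How it is judged:
By the outcome, as a careful person would: the job done as asked, in the order asked, and still so for the second after the job is handed in, with the robot touching nothing.
It also fails if it takes over 72 s, if anything falls off the work surface, if the arm or the gripper's body presses on something with over 40 N, if the wrist force passes 120 N, or if a joint passes its speed limit or range.

## Working session

There is one attempt and no reset: what is moved stays moved. The work goes in short steps, Python scripts to look and compute and a tool call to move; the robot and the scene stay as the last step left them, time stands still between calls to the robot, and variables do not carry over. Pictures are saved under pics/ and viewed, about 8 in all and at most 12, crops included, and the job is handed in when it is done.

Besides the shell and the picture viewer there is one more tool, called after "Request:" by a JSON object that holds its "api" and its "payload", one argument or row to a line. jog_arm: Moves the arm, as the interface text tells. Its arguments: {"type":"object","properties":{"targets":{"type":"array","items":{"type":"array"}},"grip_force":{"type":"number"}},"required":["targets"]}

```bash
mkdir -p pics
cat > h.py <<'E'
import numpy as np, cv2
from station import ctrl, optics
def look(name):
    c=optics.camera(name); return c
def world(c,u,v,z=None,n=0):
    """pixel(s)->world: by plane height z, else by depth"""
    K=np.array(c['camera_matrix']); k1=c['k1']
    p=cv2.undistortPoints(np.array([[[u,v]]],float),K,np.array([k1,0,0,0,0.]))[0,0]
    T=np.linalg.inv(np.array(c['world_to_cam'])); d=T[:3,:3]@np.array([p[0],-p[1],-1]); o=T[:3,3]
    if z is not None: return o+d*(z-o[2])/d[2]
    r=c['range_z'][int(round(v)),int(round(u))]
    return o+d*r
def cloud(c):
    K=np.array(c['camera_matrix']); h,w=c['range_z'].shape
    uv=np.stack(np.meshgrid(np.arange(w),np.arange(h)),-1).reshape(-1,1,2).astype(float)
    p=cv2.undistortPoints(uv,K,np.array([c['k1'],0,0,0,0.]))[:,0]
    T=np.linalg.inv(np.array(c['world_to_cam'])); r=c['range_z'].reshape(-1,1)
    X=np.hstack([p[:,:1]*r,-p[:,1:]*r,-r])@T[:3,:3].T+T[:3,3]
    X[r[:,0]==0]=np.nan
    return X.reshape(h,w,3)
E
python3 - <<'E'
from h import *
for n in('top','scene'):
    c=look(n); cv2.imwrite(f'pics/{n}0.png',c['img'][:,:,::-1]); print(n,c['camera_matrix'],c['k1'],np.linalg.inv(c['world_to_cam']).round(3))
print(ctrl.get_obs())
E
```

```text
top [[455.9726208    0.         317.14929781]
 [  0.         455.9726208  247.57941384]
 [  0.           0.           1.        ]] -0.06227511296987217 [[ 7.000e-03  9.920e-01 -1.260e-01  4.410e-01]
 [-1.000e+00  7.000e-03  0.000e+00  4.000e-02]
 [ 1.000e-03  1.260e-01  9.920e-01  1.023e+00]
 [ 0.000e+00  0.000e+00  0.000e+00  1.000e+00]]
scene [[597.20329255   0.         316.75977475]
 [  0.         597.20329255 230.6753132 ]
 [  0.           0.           1.        ]] -0.11271392232378995 [[-0.64  -0.42   0.644  1.306]
 [ 0.768 -0.338  0.543  0.667]
 [-0.01   0.842  0.539  0.705]
 [ 0.     0.     0.     1.   ]]
{'time_s': 0.1, 'qpos': array([ 1.21943068e+00,  3.00427483e-01,  1.52151219e+00,  1.79389930e-05,
        1.32069911e+00, -6.66092274e-02]), 'joint_vel': array([ 0.00166202, -0.00160099, -0.00173142, -0.00056177, -0.0001646 ,
        0.0012642 ]), 'tau': array([ 2.46307158e-03, -5.32634676e+01, -3.53290594e+01,  7.10313278e-02,
        2.34682899e-02, -4.53499297e-06]), 'ee_pos': array([0.15443799, 0.52764999, 0.22393939]), 'eef_rot': array([-1.57070936e+00,  1.04265405e-03,  1.28603551e+00]), 'force': array([ 0.25544639, -0.40540415, -0.52004543]), 'moment': array([0.00121276, 0.0291802 , 0.0123635 ]), 'grip_width': 0.09419493096013812}
```

View pics/top0.png

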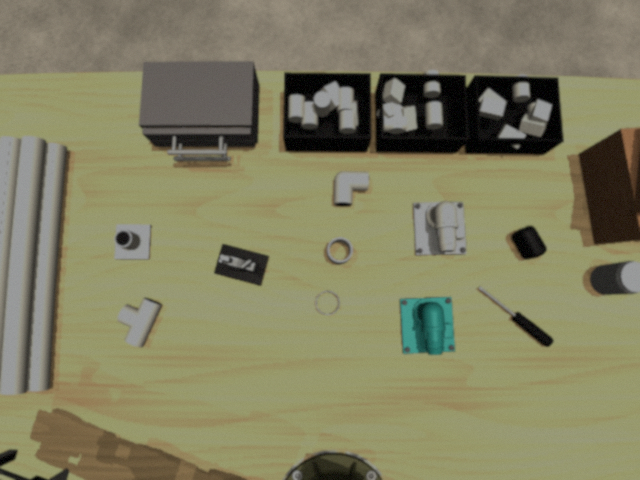

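View pics/scene0.png

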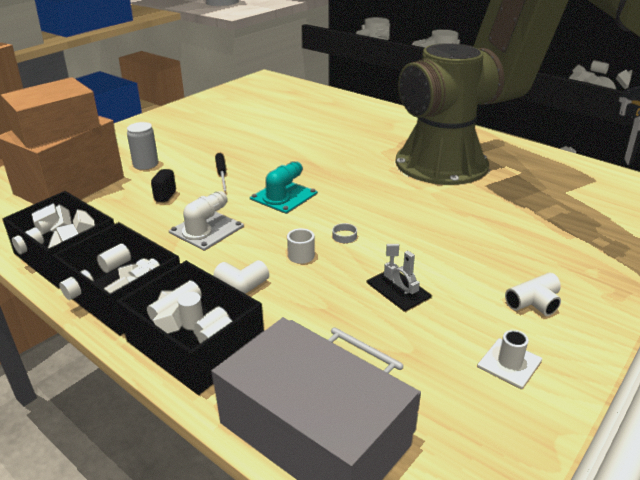

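Run:
```python
from h import *
t=look('top'); s=look('scene')
def crop(c,x,y,w,h,f): return cv2.resize(c['img'][y:y+h,x:x+w,::-1],(w*f,h*f),interpolation=cv2.INTER_CUBIC)
a=np.hstack([crop(t,208,230,66,60,6),crop(t,405,195,66,60,6)])
b=np.hstack([crop(s,355,235,80,75,5)[:, :396],crop(s,165,175,80,75,5)[:, :396]])
cv2.imwrite('pics/z.png',np.vstack([a,b[:, :a.shape[1]]])[:735])
im=np.vstack([a,b]); print(im.shape); cv2.imwrite('pics/z.png',cv2.resize(im,None,fx=.8,fy=.8))
np.save('t.npy',cloud(t)); np.save('s.npy',cloud(s)); np.savez('im.npz',t=t['img'],s=s['img'])
for n,c,u,v in[('rest',t,242,264),('fit',t,440,228),('turq',t,430,325)]: print(n,world(c,u,v).round(4))
```

```text
(735, 792, 3)
rest [0.5286 0.2014 0.0454]
fit [ 0.6071 -0.2228  0.0646]
turq [ 0.4024 -0.1938  0.0762]
```

View pics/z.png

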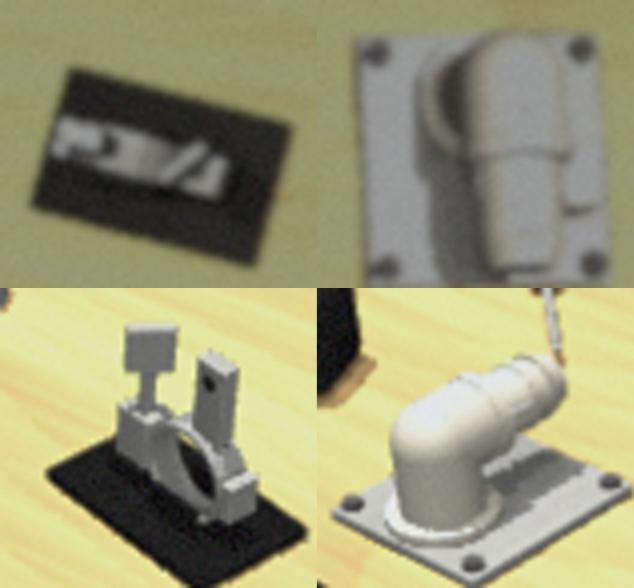

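```bash
cat > m.py <<'E'
from h import *
from scipy.spatial import cKDTree
d=np.load('im.npz'); T=np.load('t.npy'); S=np.load('s.npy')
# rest: dark mask in top
def near(P,x,y,r): return np.hypot(P[...,0]-x,P[...,1]-y)<r
m=near(T,.53,.2,.09)&(d['t'].max(2)<70)
m=cv2.morphologyEx(m.astype(np.uint8),cv2.MORPH_CLOSE,np.ones((15,15)))
c=max(cv2.findContours(m,0,1)[0],key=cv2.contourArea)
t=look('top')
P=np.array([world(t,*q[0],z=0.006)[:2] for q in c],np.float32); print('rest',cv2.minAreaRect(P))
for n,Q in('S',S),('T',T):
    q=Q[near(Q,.53,.2,.08)]
    for lo,hi in((.08,.102),(.055,.08),(.03,.055)):
        a=q[(q[:,2]>lo)&(q[:,2]<hi)]; 
        if len(a)<4: print(n,lo,len(a));continue
        print(n,lo,len(a),a.mean(0).round(4),a.max(0).round(3),a.min(0).round(3),cv2.minAreaRect(a[:,:2].astype(np.float32)))
        if lo==.08:
            ctr=a.mean(0); e=np.linalg.svd(a[:,:2]-ctr[:2])[2][0]; k=(a[:,:2]-ctr[:2])@e
            for g in(k<0,k>=0): print('   ',g.sum(),np.median(a[g],0).round(4),cv2.minAreaRect(a[g][:,:2].astype(np.float32)))
# fitting base plate
for n,Q in('S',S),('T',T):
    q=Q[near(Q,.61,-.22,.12)]
    print(n,'plate/hist',np.histogram(q[:,2],np.arange(0,.1,.005))[0])
    st=q[(q[:,2]>.066)]
    # stub: x<0.6 top ridge
    for x0 in np.arange(.50,.68,.01):
        a=st[(abs(st[:,0]-x0)<.005)]
        if len(a): print('  ',x0.round(3),len(a),'zmax',np.percentile(a[:,2],95).round(4),'ymid',((a[:,1].max()+a[:,1].min())/2).round(4),'y',a[:,1].min().round(4),a[:,1].max().round(4))
m=near(T,.61,-.22,.1)&(d['t'].astype(int).max(2)-d['t'].min(2)<28)&(d['t'].min(2)>90)
c=max(cv2.findContours(m.astype(np.uint8),0,1)[0],key=cv2.contourArea)
P=np.array([world(t,*q[0],z=0.006)[:2] for q in c],np.float32); print('plate',cv2.minAreaRect(P))
E
python3 m.py
```

```text
rest ((0.5315929651260376, 0.20973141491413116), (0.1068904921412468, 0.06642430275678635), 75.6910400390625)
S 0.08 208 [0.5316 0.2129 0.0896] [0.543 0.241 0.1  ] [0.515 0.177 0.08 ] ((0.5281190276145935, 0.20952175557613373), (0.06402399390935898, 0.019471773877739906), 80.6656723022461)
    90 [0.5256 0.1882 0.0887] ((0.5249525904655457, 0.18832927942276), (0.009067866951227188, 0.02283531427383423), 40.623924255371094)
    118 [0.5374 0.2326 0.0922] ((0.5344035625457764, 0.230905219912529), (0.019683141261339188, 0.012686085887253284), 76.14805603027344)
S 0.055 231 [0.5325 0.2134 0.0678] [0.544 0.24  0.08 ] [0.515 0.176 0.055] ((0.5285905003547668, 0.2088758647441864), (0.0637967586517334, 0.01979874074459076), 76.24577331542969)
S 0.03 336 [0.5335 0.2173 0.043 ] [0.55  0.255 0.055] [0.515 0.175 0.03 ] ((0.5308152437210083, 0.21604186296463013), (0.08185423910617828, 0.022166317328810692), 75.49337768554688)
T 0.08 93 [0.5314 0.2092 0.0933] [0.542 0.239 0.101] [0.517 0.176 0.08 ] ((0.5289249420166016, 0.208283931016922), (0.06299971789121628, 0.01811155676841736), 80.23705291748
[... 1504 characters left out ...]
   0.57 72 zmax 0.0758 ymid -0.2375 y -0.2535 -0.2214
   0.58 75 zmax 0.0772 ymid -0.2363 y -0.2536 -0.2191
   0.59 66 zmax 0.076 ymid -0.2375 y -0.2537 -0.2213
   0.6 68 zmax 0.0759 ymid -0.2355 y -0.2514 -0.2196
   0.61 99 zmax 0.0823 ymid -0.2357 y -0.2577 -0.2136
   0.62 89 zmax 0.081 ymid -0.2366 y -0.2575 -0.2158
   0.63 93 zmax 0.081 ymid -0.2363 y -0.2573 -0.2154
   0.64 90 zmax 0.0805 ymid -0.2361 y -0.2579 -0.2143
   0.65 86 zmax 0.0805 ymid -0.2349 y -0.2549 -0.215
   0.66 47 zmax 0.0769 ymid -0.2367 y -0.2538 -0.2195
   0.67 5 zmax 0.07 ymid -0.2372 y -0.2438 -0.2306
plate ((0.6183099746704102, -0.23705098032951355), (0.12328840047121048, 0.11909126490354538), 1.6508257389068604)
```

Run:
```python
from h import *
T=np.load('t.npy'); S=np.load('s.npy')
for n,Q in('T',T),('S',S):
    m=(abs(Q[...,1]+.236)<.006)&(Q[...,0]>.53)&(Q[...,0]<.69); q=Q[m]
    print(n,' '.join(f'{x*1e3:.0f}:{np.median(a[:,2])*1e3:.1f}' for x in np.arange(.54,.68,.003) if len(a:=q[(abs(q[:,0]-x)<.0015)])))
# plate by depth
q=T[(abs(T[...,0]-.61)<.1)&(abs(T[...,1]+.23)<.1)]
print('z of plate',np.median(q[(abs(q[:,0]-.58)<.01)&(abs(q[:,1]+.19)<.005)][:,2]))
a=q[q[:,2]>.066]; 
for lo,hi in((.56,.6),(.612,.66),(.56,.66)):
    b=[( x,(c[:,1].max()+c[:,1].min())/2) for x in np.arange(lo,hi,.004) if len(c:=a[abs(a[:,0]-x)<.003])>5]
    print(lo,np.polyfit(*np.array(b).T,1),np.mean(b,0))
# plate edges lines (white mask in top, plane z=.006)
d=np.load('im.npz')['t'].astype(int); t=look('top')
sat=(d.max(2)-d.min(2)); 
for row in range(212,250,4):
    r=sat[row,400:480]; on=np.where(r<30)[0]+400; print(row,on.min(),on.max(),world(t,on.min()-.5,row,.006)[:2].round(4),world(t,on.max()+.5,row,.006)[:2].round(4))
print(sat[230,405:420],d[200:206,420])
```

```text
T 540:0.0 543:1.4 546:1.3 549:0.3 552:1.2 555:1.0 558:53.2 561:10.7 564:71.3 567:71.9 570:73.9 573:72.2 576:73.0 579:73.7 582:75.1 585:74.6 588:72.5 591:72.9 594:73.1 597:74.4 600:75.1 603:73.3 606:74.1 609:76.8 612:80.3 615:81.0 618:80.2 621:79.9 624:79.0 627:80.1 630:77.3 633:80.8 636:79.2 639:79.3 642:80.0 645:78.5 648:80.3 651:78.2 654:78.1 657:76.5 660:75.3 663:71.9 666:69.3 672:14.9 675:15.3
S 540:2.2 543:0.1 546:0.2 552:36.2 555:68.7 558:10.4 561:11.4 564:10.2 567:9.6 570:73.3 573:41.0 576:74.0 579:9.5 582:72.0 585:72.9 588:10.6 591:73.2 594:72.1 597:39.9 600:10.2 603:10.4 606:79.5 609:81.3 612:79.8 615:80.0 618:80.4 621:79.6 624:78.0 627:77.9 630:80.4 633:80.1 636:79.8 639:80.2 642:79.5 645:79.3 648:77.7 651:77.0 654:74.9 657:74.1 660:69.9 663:48.4 666:37.6 669:16.4 672:10.7 675:7.4 678:0.0
z of plate 0.008352205593480155
0.56 [ 0.0657348  -0.27537613] [ 0.578      -0.23738142]
0.612 [ 0.0101616  -0.24246957] [ 0.636      -0.23600679]
0.56 [ 0.02670748 -0.2526967 ] [ 0.608      -0.23645855]
212 413 464 [ 0.6537 -0.1768] [ 0.6549 -0.2966]
216 413 464 [ 0.6444 -0.1766] [ 0.6456 -0.2963]
220 413 464 [ 0.6352 -0.1764] [ 0.6363 -0.2959]
224 414 464 [ 0.626  -0.1785] [ 0.627  -0.2956]
228 414 465 [ 0.6168 -0.1783] [ 0.6178 -0.2976]
232 414 465 [ 0.6076 -0.1781] [ 0.6086 -0.2972]
236 414 465 [ 0.5984 -0.1779] [ 0.5994 -0.2969]
240 414 466 [ 0.5893 -0.1777] [ 0.5902 -0.2989]
244 414 466 [ 0.5802 -0.1776] [ 0.5811 -0.2986]
248 414 466 [ 0.5711 -0.1774] [ 0.5719 -0.2982]
[43 44 43 42 43 43 43 42 35 20  5  2  1  1  2] [[152 155 112]
 [147 148 111]
 [143 145 121]
 [137 138 130]
 [131 132 129]
 [125 125 124]]
```

Request:
{"api": "jog_arm", "payload": {
  "targets": [
    [9.4,[0,-2,0],0],
    [9.4,[-8,-2,-24],0.3],
    [9.4,[-8,-2,-24],0.9],
    [9.4,[-8,-2,-24],1.54],
    [9.4,[-8,-2,-24],1.54]
  ]
}}

```text
time_s: 0.8
ee_pos: [0.3201, 0.4125, 0.2446]
eef_rot: [-1.571, -0.0, 0.68]
force: [0.1, 0.7, 0.3]
grip_width: 0.0943
```

```bash
cat >> h.py <<'E'
def go(x,y,z,yaw):
    o=ctrl.get_obs(); p=np.array(o['ee_pos']); w=o['eef_rot'][2]; d=np.array([x,y,z])-p
    print('now',p.round(4),round(w,4),'shift cm',(100*np.array([d[0]*np.cos(w)+d[1]*np.sin(w),-d[2],-d[0]*np.sin(w)+d[1]*np.cos(w)])).round(2),'turn',round((w-yaw+np.pi)%(2*np.pi)-np.pi,3),'t',o['time_s'],'F',np.round(o['force'],1),'M',np.round(o['moment'],3),'g',o['grip_width'],'q6',o['qpos'][5])
E
python3 -c "
from h import *
go(.5355,.230,.15,-.253)"
```

```text
now [0.3201 0.4125 0.2446] 0.6803 shift cm [  5.27   9.46 -27.74] turn 0.933 t 0.8 F [0.1 0.7 0.3] M [-0.037  0.012 -0.026] g 0.09428747307015632 q6 0.16043904762467848
```

Request:
{"api": "jog_arm", "payload": {
  "targets": [
    [9.4,[5.3,0,-27.7],0.93],
    [9.4,[5.3,0,-27.7],0.93],
    [9.4,[5.3,0,-27.7],0.93],
    [9.4,[5.3,0,-27.7],0.93],
    [9.4,[5.3,0,-27.7],0.93],
    [9.4,[5.3,4,-27.7],0.93],
    [9.4,[5.3,9.4,-27.7],0.93],
    [4,[5.3,9.4,-27.7],0.93],
    [4,[5.3,9.4,-27.7],0.93],
    [4,[5.3,9.4,-27.7],0.93]
  ]
}}

```text
time_s: 1.8
ee_pos: [0.5359, 0.234, 0.1532]
eef_rot: [-1.569, -0.003, -0.242]
force: [-0.5, -0.2, -0.2]
grip_width: 0.0733
```

Run:
```python
from h import *
go(.5355,.230,.0825,-.253)
t=look('top'); s=look('scene')
f=lambda c,x,y,w,h:cv2.resize(c['img'][y:y+h,x:x+w,::-1],(400,400),interpolation=cv2.INTER_CUBIC)
cv2.imwrite('pics/g.png',np.hstack([f(t,190,200,100,100),f(s,340,190,120,120)]))
```

```text
now [0.5359 0.234  0.1532] -0.242 shift cm [ 0.06  7.07 -0.4 ] turn 0.011 t 1.8 F [-0.5 -0.2 -0.2] M [-0.052  0.061 -0.01 ] g 0.07333045474706462 q6 0.5910038949748043
```

View pics/g.png

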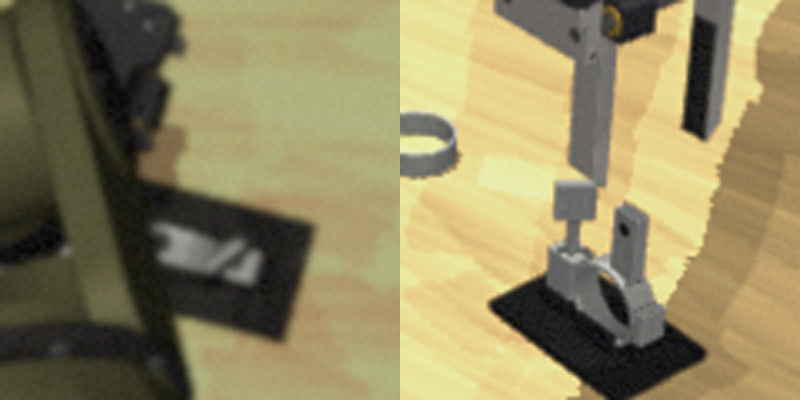

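Request:
{"api": "jog_arm", "payload": {
  "targets": [
    [5,[0,3,-0.4],0.01],
    [5,[0,5,-0.4],0.01],
    [5,[0,7,-0.4],0.01],
    [5,[0,7,-0.4],0.01],
    [5,[0,7,-0.4],0.01]
  ]
}}

```text
time_s: 2.4
ee_pos: [0.5348, 0.2296, 0.082]
eef_rot: [-1.57, -0.001, -0.253]
force: [0.7, 0.7, 1.0]
grip_width: 0.0497
```

Run:
```python
from h import *
go(.5355,.230,.0825,-.253)
s=look('scene')
f=lambda c,x,y,w,h:cv2.resize(c['img'][y:y+h,x:x+w,::-1],(w*6,h*6),interpolation=cv2.INTER_CUBIC)
cv2.imwrite('pics/g2.png',f(s,345,210,110,95))
X=cloud(s); q=X[np.hypot(X[...,0]-.535,X[...,1]-.23)<.07]; o=ctrl.get_obs(); p=o['ee_pos']; w=o['eef_rot'][2]
d=q[:,:2]-p[:2]; a=d@[np.cos(w),np.sin(w)]; b=d@[-np.sin(w),np.cos(w)]
m=(q[:,2]>.066)&(q[:,2]<.12)
H,_,_=np.histogram2d(a[m]*1e3,b[m]*1e3,[np.arange(-60,61,4),np.arange(-64,41,4)]); print('rows a(x) -60.., cols b(y) -64..');print(H.astype(int))
```

```text
now [0.5348 0.2296 0.082 ] -0.2533 shift cm [ 0.06 -0.05  0.05] turn -0.0 t 2.4 F [0.7 0.7 1. ] M [-0.089  0.134 -0.001] g 0.04969723560113189 q6 0.5959771309702172
rows a(x) -60.., cols b(y) -64..
[[ 0  0  0  0  0  0  0  0  0  0  0  0  0  0  0  0  0  0  0  0  0  0  0  0
   0  0]
 [ 0  0  0  0  0  0  0  0  0  0  0  0  0  0  0  0  0  0  0  0  0  0  0  0
   0  0]
 [ 0  0  0  0  0  0  0  0  0  0  0  0  0  0  0  0  0  0  0  0  0  0  0  0
   0  0]
 [ 0  0  0  0  0  0  0  0  0  0  0  0  0  0  0  0  0  0  0  0  0  0  0  0
   0  0]
 [ 0  0  0  0  0  0  0  0  0  0  0  0  0  0  0  0  0  0  1  0  0  0  0  0
   0  0]
 [ 0  0  0  0  0  0  0  0  0  0  0  0  0  0  0  0  0  2 19  1  0  0  0  0
   0  0]
 [ 0  0  0  0  0  0  0  0  0  0  0  0  0  0  0  0  0  1 34  3  0  0  0  0
   0  0]
 [ 0  0  0  0  0  0  0  0  0  0  0  0  0  2 10  6  6 11 40  3  0  0  0  0
   0  0]
 [ 0  0  0  0  0  0  0  0  0  0  0  0  0  0 24 32 32 37 20  0  0  0  0  0
   0  0]
 [ 0  0  0  0  0  0  0  0  0  0  0  0  0  0  0  1  1  0  0  0  0  0  0  0
   0  0]
 [ 0  0  0  0  0  0  0  0  0  0  0  0  0  0  0  0  0  0  0  0  0  0  0  
[... 888 characters left out ...]
 0  0  2 26  0  0  0  0  0
   0  0]
 [ 0  0  0  0  0  0  0  0  0  0  0  0  0  0  0  0  0  1 37  4  0  0  0  0
   0  0]
 [ 0  0  0  0  0  0  0  0  0  0  0  0  0  7 27 27 21 27 40  1  0  0  0  0
   0  0]
 [ 0  0  0  0  0  0  0  0  0  0  0  0  0  0 10  7 12  7 14  0  0  0  0  0
   0  0]
 [ 0  0  0  0  0  0  0  0  0  0  0  0  0  0  0  0  0  0  0  0  0  0  0  0
   0  0]
 [ 0  0  0  0  0  0  0  0  0  0  0  0  0  0  0  0  0  0  0  0  0  0  0  0
   0  0]
 [ 0  0  0  0  0  0  0  0  0  0  0  0  0  0  0  0  0  0  0  0  0  0  0  0
   0  0]
 [ 0  0  0  0  0  0  0  0  0  0  0  0  0  0  0  0  0  0  0  0  0  0  0  0
   0  0]
 [ 0  0  0  0  0  0  0  0  0  0  0  0  0  0  0  0  0  0  0  0  0  0  0  0
   0  0]]
```

View pics/g2.png

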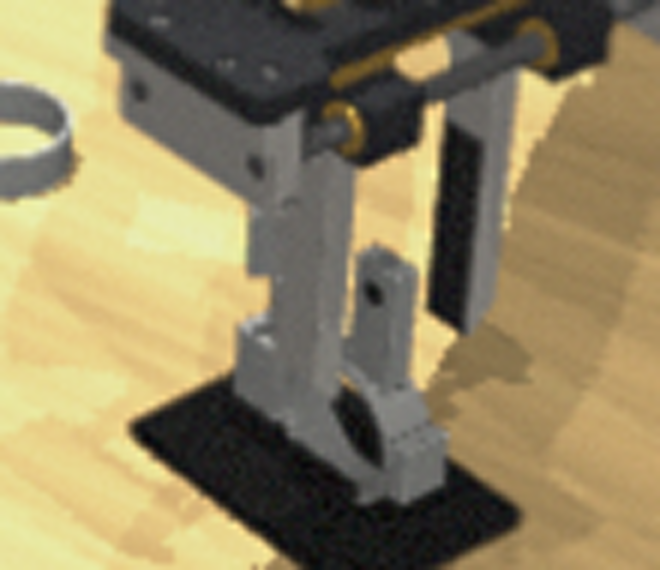

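Request:
{"api": "jog_arm", "payload": {
  "targets": [
    [2,[0,0,0],0],
    [2,[0,0,0],0],
    [0.5,[0,0,0],0],
    [0.5,[0,0,0],0],
    [0.5,[0,0,0],0],
    [0.5,[0,0,0],0]
  ],
  "grip_force": 30
}}

```text
time_s: 3.05
ee_pos: [0.5344, 0.2292, 0.0805]
eef_rot: [-1.571, -0.0, -0.254]
force: [0.4, -1.0, 0.3]
grip_width: 0.0095
```

Request:
{"api": "jog_arm", "payload": {
  "targets": [
    [0.5,[0,-1,0],0],
    [0.5,[0,-3,0],0],
    [0.5,[0,-6,0],0],
    [0.5,[0,-10,0],0],
    [0.5,[0,-13,0],0],
    [0.5,[0,-13,0],0]
  ],
  "grip_force": 40
}}

```text
time_s: 3.65
ee_pos: [0.5356, 0.2297, 0.2156]
eef_rot: [-1.567, -0.006, -0.254]
force: [-0.0, 0.9, -1.9]
grip_width: 0.0097
```

Run:
```python
from h import *
# ring center = lug - 8mm y - 50 z. pre-mouth: ring centre 35mm before mouth (x -75mm from seat)
go(.598-.075,-.235+.008,.20,.02)
```

```text
now [0.5356 0.2297 0.2156] -0.2539 shift cm [ 10.25   1.56 -44.52] turn -0.274 t 3.65 F [-0.   0.9 -1.9] M [ 0.011  0.061 -0.041] g 0.009745410338514598 q6 0.5961594081466757
```

Request:
{"api": "jog_arm", "payload": {
  "targets": [
    [0.5,[1,0,-3],0],
    [0.5,[2,0,-7],-0.05],
    [0.5,[3,0,-11],-0.08],
    [0.5,[4,0,-16],-0.12],
    [0.5,[5,0,-21],-0.15],
    [0.5,[6.5,0,-26],-0.2],
    [0.5,[8,0,-31],-0.24],
    [0.5,[9,0,-36],-0.27],
    [0.5,[10,0,-40],-0.27],
    [0.5,[10.2,0,-42.5],-0.27]
  ]
}}

```text
time_s: 4.65
ee_pos: [0.5255, -0.2111, 0.2096]
eef_rot: [-1.571, 0.001, 0.014]
force: [-0.5, 0.9, -0.9]
grip_width: 0.0095
```

Request:
{"api": "jog_arm", "payload": {
  "targets": [
    [0.5,[0,0,-1.5],0],
    [0.5,[0,0,-2],0],
    [0.5,[0,0,-2],0],
    [0.5,[0,0,-2],0]
  ]
}}

```text
time_s: 5.05
ee_pos: [0.5269, -0.2266, 0.2104]
eef_rot: [-1.57, 0.0, 0.017]
force: [0.1, 0.1, -1.5]
grip_width: 0.0098
```

Run:
```python
from h import *
go(.598-.075,-.235+.008,.106,.02)
```

```text
now [ 0.5269 -0.2266  0.2104] 0.0173 shift cm [-0.39 10.44 -0.04] turn -0.003 t 5.05 F [ 0.1  0.1 -1.5] M [-0.066  0.051 -0.024] g 0.009750972359755045 q6 -0.48737424806211566
```

Request:
{"api": "jog_arm", "payload": {
  "targets": [
    [0.5,[-0.9,3,0],0],
    [0.5,[-0.9,6,0],0],
    [0.5,[-0.9,9,0],0],
    [0.5,[-0.9,10.5,0],0],
    [0.5,[-0.9,10.5,0],0],
    [0.5,[-0.9,10.5,0],0]
  ]
}}

```text
time_s: 5.65
ee_pos: [0.5181, -0.2273, 0.1062]
eef_rot: [-1.571, -0.001, 0.017]
force: [-0.4, -0.7, -0.8]
grip_width: 0.01
```

Run:
```python
from h import *
go(.598-.075,-.235+.008,.1045,.02)
t=look('top'); s=look('scene')
f=lambda c,x,y,w,h:cv2.resize(c['img'][y:y+h,x:x+w,::-1],(400,400),interpolation=cv2.INTER_CUBIC)
cv2.imwrite('pics/p.png',np.hstack([f(t,390,190,100,100),f(s,170,130,120,120)]))
np.save('t2.npy',cloud(t)); np.save('s2.npy',cloud(s)); np.savez('im2.npz',t=t['img'],s=s['img'])
```

```text
now [ 0.5181 -0.2273  0.1062] 0.0171 shift cm [0.49 0.17 0.02] turn -0.003 t 5.65 F [-0.4 -0.7 -0.8] M [-0.079  0.082 -0.007] g 0.009967149472850835 q6 -0.4952977300917619
```

View pics/p.png

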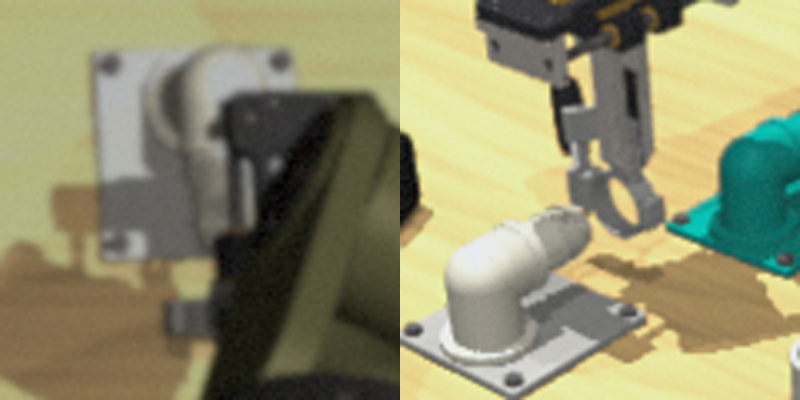

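```bash
cat > r.py <<'E'
from h import *
from scipy.optimize import least_squares
def ringfit(S,p,w):
    q=S[np.isfinite(S[...,0])]; d=q-[p[0],p[1],p[2]-.05]   # about nominal ring centre (y offset 8mm in frame)
    a=d[:,0]*np.cos(w)+d[:,1]*np.sin(w); b=-d[:,0]*np.sin(w)+d[:,1]*np.cos(w)+.008; z=d[:,2]
    r=np.hypot(b,z); m=(abs(a)<.013)&(r<.029)&(r>.018)&(abs(b)<.026); a,b,z=a[m],b[m],z[m]
    f=lambda c: (lambda R: np.minimum(abs(R-.022),np.minimum(abs(R-.0245),abs(R-.02325))))(np.hypot(b-c[0],z-c[1]))
    best=min(((np.mean(np.minimum(f((y,h)),.003)),y,h) for y in np.arange(-.005,.0051,.0005) for h in np.arange(-.005,.0051,.0005)))
    print('ring n',m.sum(),'offset y,z mm',np.array(best[1:])*1e3,'res',best[0],'front a pct97',np.percentile(a,97))
def cyl(S,x0,x1,R):
    q=S[np.isfinite(S[...,0])]; q=q[(q[:,0]>x0)&(q[:,0]<x1)&(abs(q[:,1]+.235)<.04)&(q[:,2]>.05)&(q[:,2]<.09)]
    q=q[np.hypot(q[:,1]+.235,q[:,2]-.056)<R+.005]
    s=least_squares(lambda c:np.hypot(q[:,1]-c[0],q[:,2]-c[1])-R,[-.235,.056],loss='soft_l1',f_scale=.001)
    print('cyl',x0,len(q),s.x.round(4))
E
python3 - <<'E'
from r import *
S=np.load('s2.npy'); o=ctrl.get_obs(); p=o['ee_pos'];w=o['eef_rot'][2]
ringfit(S,p,w)
for n,Q in('S',S),('T0',np.load('t.npy')),('S0',np.load('s.npy')):
    print(n); cyl(Q,.615,.635,.0243); cyl(Q,.574,.586,.0193); cyl(Q,.56,.574,.018)
E
```

```text
ring n 206 offset y,z mm [1.5 3. ] res 0.0006827945865185097 front a pct97 0.009795947295777919
S
cyl 0.615 157 [-0.2378  0.0565]
cyl 0.574 74 [-0.2384  0.0568]
cyl 0.56 67 [-0.2378  0.0568]
T0
cyl 0.615 206 [-0.2374  0.0555]
cyl 0.574 97 [-0.2384  0.0559]
cyl 0.56 115 [-0.2386  0.0556]
S0
cyl 0.615 155 [-0.2372  0.0557]
cyl 0.574 80 [-0.2374  0.0565]
cyl 0.56 70 [-0.2377  0.057 ]
```

Request:
{"api": "jog_arm", "payload": {
  "targets": [
    [0.5,[0,0.1,-0.4],0],
    [0.5,[0.5,0.2,-0.4],0],
    [0.5,[1.5,0.2,-0.4],0],
    [0.5,[2.5,0.2,-0.4],0],
    [0.5,[3.3,0.2,-0.4],0],
    [0.5,[4,0.2,-0.4],0],
    [0.5,[4,0.2,-0.4],0],
    [0.5,[4,0.2,-0.4],0]
  ]
}}

```text
time_s: 6.55
ee_pos: [0.5576, -0.2312, 0.1032]
eef_rot: [-1.571, 0.0, 0.016]
force: [-0.1, -0.9, -1.1]
grip_width: 0.0098
```

Run:
```python
from r import *
go(.6,-.231,.104,.02); s=look('scene'); o=ctrl.get_obs(); ringfit(cloud(s),o['ee_pos'],o['eef_rot'][2])
cv2.imwrite('pics/q.png',cv2.resize(s['img'][140:250,165:295,::-1],None,fx=5,fy=5,interpolation=cv2.INTER_CUBIC))
```

```text
now [ 0.5576 -0.2312  0.1032] 0.0162 shift cm [ 4.24 -0.08 -0.05] turn -0.004 t 6.55 F [-0.1 -0.9 -1.1] M [-0.052  0.126  0.035] g 0.009792447509568048 q6 -0.4699096868957118
ring n 143 offset y,z mm [1. 3.] res 0.0012556594815325498 front a pct97 0.012413125797688843
```

View pics/q.png

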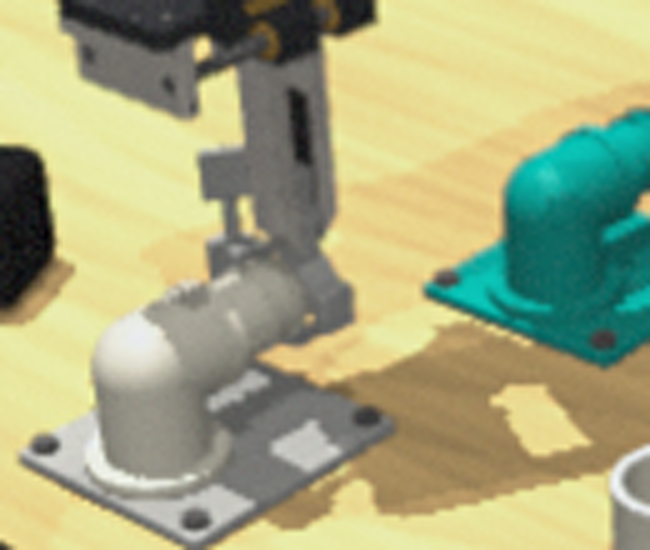

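Request:
{"api": "jog_arm", "payload": {
  "targets": [
    [0.5,[0.5,0,0],0],
    [0.5,[1,0,0],0],
    [0.5,[1.6,0,0],0],
    [0.5,[1.6,0,0],0],
    [0.5,[1.6,0,0],0]
  ]
}}

```text
time_s: 7.1
ee_pos: [0.5737, -0.231, 0.1033]
eef_rot: [-1.571, 0.0, 0.016]
force: [0.5, 0.1, -2.0]
grip_width: 0.0099
```

Request:
{"api": "jog_arm", "payload": {
  "targets": [
    [0.5,[0,0,0.1],0],
    [0.5,[0,0,0.2],0],
    [0.5,[0,0,0.2],0]
  ]
}}

```text
time_s: 7.4
ee_pos: [0.5736, -0.229, 0.1035]
eef_rot: [-1.571, 0.0, 0.016]
force: [-0.1, -0.6, -1.5]
grip_width: 0.0095
```

Request:
{"api": "jog_arm", "payload": {
  "targets": [
    [0.5,[0,0,0.1],0],
    [0.5,[0,0,0.1],0]
  ]
}}

```text
time_s: 7.6
ee_pos: [0.5735, -0.2285, 0.1035]
eef_rot: [-1.572, -0.0, 0.016]
force: [-0.6, -4.6, -3.4]
grip_width: 0.0098
```

Request:
{"api": "jog_arm", "payload": {
  "targets": [
    [0.5,[0,0,0.1],0],
    [0.5,[0,0,0.1],0]
  ]
}}

```text
time_s: 7.8
ee_pos: [0.5735, -0.2282, 0.1035]
eef_rot: [-1.573, -0.0, 0.016]
force: [0.4, -9.9, -4.9]
grip_width: 0.0098
```

Request:
{"api": "jog_arm", "payload": {
  "targets": [
    [0.5,[0,0.05,-0.2],0],
    [0.5,[0,0.05,-0.4],0],
    [0.5,[0,0.05,-0.5],0],
    [0.5,[0,0.05,-0.5],0]
  ]
}}

```text
time_s: 8.2
ee_pos: [0.5737, -0.232, 0.1029]
eef_rot: [-1.571, 0.0, 0.016]
force: [-0.6, 0.1, -1.3]
grip_width: 0.0096
```

Request:
{"api": "jog_arm", "payload": {
  "targets": [
    [0.5,[0,0,-0.1],0],
    [0.5,[0,0,-0.1],0]
  ]
}}

```text
time_s: 8.4
ee_pos: [0.5737, -0.233, 0.1029]
eef_rot: [-1.571, 0.0, 0.016]
force: [-0.5, -0.1, -2.1]
grip_width: 0.0096
```

Request:
{"api": "jog_arm", "payload": {
  "targets": [
    [0.5,[0,0,-0.1],0],
    [0.5,[0,0,-0.1],0]
  ]
}}

```text
time_s: 8.6
ee_pos: [0.5737, -0.2335, 0.1028]
eef_rot: [-1.57, 0.0, 0.016]
force: [0.6, 5.2, -0.7]
grip_width: 0.0096
```

Request:
{"api": "jog_arm", "payload": {
  "targets": [
    [0.5,[0,0,0.3],0],
    [0.5,[0,0,0.3],0],
    [0.5,[0.4,0,0.3],0],
    [0.5,[0.8,0,0.3],0],
    [0.5,[1.2,0,0.3],0],
    [0.5,[1.2,0,0.3],0]
  ]
}}

```text
time_s: 9.2
ee_pos: [0.5862, -0.2309, 0.1029]
eef_rot: [-1.571, -0.0, 0.016]
force: [-0.5, 0.3, -2.0]
grip_width: 0.01
```

Request:
{"api": "jog_arm", "payload": {
  "targets": [
    [0.5,[0.2,0,0],0],
    [0.5,[0.4,0,0],0],
    [0.5,[0.6,0,0],0],
    [0.5,[0.6,0,0],0]
  ]
}}

```text
time_s: 9.6
ee_pos: [0.5918, -0.2308, 0.1029]
eef_rot: [-1.571, -0.0, 0.016]
force: [0.1, -0.2, -2.0]
grip_width: 0.0098
```

Request:
{"api": "jog_arm", "payload": {
  "targets": [
    [0.5,[0.15,0,0],0],
    [0.5,[0.3,0,0],0],
    [0.5,[0.3,0,0],0]
  ]
}}

```text
time_s: 9.9
ee_pos: [0.5948, -0.2307, 0.103]
eef_rot: [-1.571, -0.0, 0.016]
force: [-0.1, 0.2, -1.7]
grip_width: 0.0098
```

Free running so far; now feel for the collar in 1 mm steps.

Request:
{"api": "jog_arm", "payload": {
  "targets": [
    [0.5,[0.1,0,0],0],
    [0.5,[0.1,0,0],0]
  ]
}}

```text
time_s: 10.1
ee_pos: [0.5957, -0.2307, 0.103]
eef_rot: [-1.571, -0.0, 0.016]
force: [-0.6, -0.1, -2.0]
grip_width: 0.0096
```

Request:
{"api": "jog_arm", "payload": {
  "targets": [
    [0.5,[0.1,0,0],0],
    [0.5,[0.1,0,0],0]
  ]
}}

```text
time_s: 10.3
ee_pos: [0.5967, -0.2307, 0.103]
eef_rot: [-1.571, -0.0, 0.016]
force: [0.1, 0.1, -1.3]
grip_width: 0.0102
```

Request:
{"api": "jog_arm", "payload": {
  "targets": [
    [0.5,[0.1,0,0],0],
    [0.5,[0.1,0,0],0]
  ]
}}

```text
time_s: 10.5
ee_pos: [0.5972, -0.2307, 0.1029]
eef_rot: [-1.571, 0.002, 0.016]
force: [-5.4, 0.4, 2.1]
grip_width: 0.0097
```

Request:
{"api": "jog_arm", "payload": {
  "targets": [
    [0.5,[0.1,0,0],0],
    [0.5,[0.1,0,0],0]
  ]
}}

```text
time_s: 10.7
ee_pos: [0.5974, -0.2307, 0.1029]
eef_rot: [-1.57, 0.004, 0.016]
force: [-12.5, 0.3, 4.6]
grip_width: 0.0097
```

Request:
{"api": "jog_arm", "payload": {
  "targets": [
    [0.5,[-0.12,0,0],0],
    [0.5,[-0.12,0.15,0],0],
    [0.5,[-0.12,0.3,0],0],
    [0.5,[-0.12,0.3,0],0]
  ]
}}

```text
time_s: 11.1
ee_pos: [0.5972, -0.2308, 0.1004]
eef_rot: [-1.571, 0.001, 0.016]
force: [-7.2, 1.0, 5.1]
grip_width: 0.0098
```

Request:
{"api": "jog_arm", "payload": {
  "targets": [
    [0.5,[0,0.05,0],0],
    [0.5,[0,0.05,0],0]
  ]
}}

```text
time_s: 11.3
ee_pos: [0.5972, -0.2308, 0.1003]
eef_rot: [-1.571, 0.001, 0.016]
force: [-10.0, 0.8, 10.6]
grip_width: 0.0102
```

Request:
{"api": "jog_arm", "payload": {
  "targets": [
    [0.5,[-0.05,-0.1,0],0],
    [0.5,[-0.05,-0.1,0],0]
  ]
}}

```text
time_s: 11.5
ee_pos: [0.5971, -0.2307, 0.1005]
eef_rot: [-1.571, -0.0, 0.016]
force: [-1.4, -0.5, -0.5]
grip_width: 0.0097
```

Request:
{"api": "jog_arm", "payload": {
  "targets": [
    [1.4,[0,0,0],0],
    [1.6,[0,0,0],0],
    [3,[0,0,0],0],
    [3,[0,0,0],0]
  ]
}}

```text
time_s: 11.9
ee_pos: [0.5971, -0.2307, 0.1005]
eef_rot: [-1.571, -0.0, 0.016]
force: [-0.2, -0.3, 0.7]
grip_width: 0.0285
```

Run:
```python
from r import *
go(.6,-.231,.18,.016)
```

```text
now [ 0.5971 -0.2307  0.1005] 0.016 shift cm [ 0.29 -7.95 -0.04] turn -0.0 t 11.9 F [-0.2 -0.3  0.7] M [-0.057  0.103  0.031] g 0.028546502894074708 q6 -0.44195610217410314
```

Request:
{"api": "jog_arm", "payload": {
  "targets": [
    [3,[0,-2,0],0],
    [3,[0,-5,0],0],
    [3,[0,-9,0],0],
    [3,[-3,-12,-2],0],
    [3,[-7,-12,-4],0],
    [3,[-12,-12,-6],0],
    [3,[-16,-12,-8],0],
    [3,[-20,-12,-10],0],
    [3,[-20,-12,-10],0],
    [3,[-20,-12,-10],0]
  ]
}}

```text
time_s: 12.9
ee_pos: [0.3984, -0.3342, 0.2209]
eef_rot: [-1.571, -0.001, 0.014]
force: [0.6, -0.3, 0.2]
grip_width: 0.0303
```

```bash
cat > k.py <<'E'
from r import *
t=look('top'); s=look('scene'); go(.5978,-.2747,.15,.9)
im=[cv2.resize(c['img'][y:y+h,x:x+w,::-1],(400,400),interpolation=cv2.INTER_CUBIC) for c,x,y,w,h in((t,405,190,80,80),(s,160,135,110,110))]
cv2.imwrite('pics/k.png',np.hstack(im))
for n,Q in('S',cloud(s)),('T',cloud(t)):
    q=Q[np.isfinite(Q[...,0])]; q=q[(np.hypot(q[:,0]-.598,q[:,1]+.275)<.022)]
    a=q[(q[:,2]>.084)&(q[:,2]<.125)]; print(n,len(a))
    if len(a)>4: print(a.mean(0).round(4),a[:,2].max(),cv2.minAreaRect(a[:,:2].astype(np.float32)))
    l=Q[np.isfinite(Q[...,0])]; l=l[np.hypot(l[:,0]-.597,l[:,1]+.231)<.016]; l=l[(l[:,2]>.088)&(l[:,2]<.125)]
    if len(l)>4: print(' lug',l.mean(0).round(4),l[:,2].max(),cv2.minAreaRect(l[:,:2].astype(np.float32)))
E
python3 k.py
```

```text
now [ 0.3994 -0.3335  0.2205] 0.0167 shift cm [19.93  7.05  5.55] turn -0.883 t 13.0 F [ 0.3 -0.9  0.2] M [-0.164  0.088 -0.022] g 0.030113329605654462 q6 -0.7829319822009553
S 130
[ 0.5975 -0.2728  0.1004] 0.11448834899024984 ((0.5975655913352966, -0.2732173800468445), (0.015130379237234592, 0.023308943957090378), 73.64952850341797)
 lug [ 0.5979 -0.227   0.1044] 0.11977221346943268 ((0.596463680267334, -0.22905926406383514), (0.023482482880353928, 0.013492964208126068), 83.2764663696289)
T 59
[ 0.5989 -0.2728  0.1035] 0.11531759607189118 ((0.6002374887466431, -0.2739225924015045), (0.006030620541423559, 0.02259979210793972), 60.25172805786133)
 lug [ 0.5976 -0.2289  0.109 ] 0.12136043786876405 ((0.5989165306091309, -0.2300904542207718), (0.010258232243359089, 0.01871952787041664), 2.418165445327759)
```

View pics/k.png

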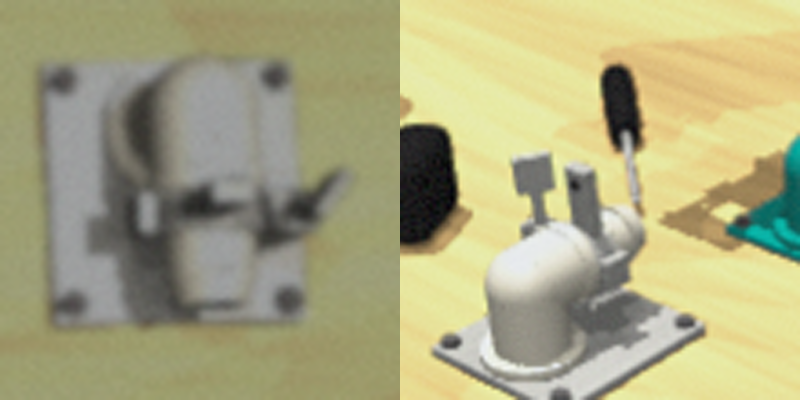

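Request:
{"api": "jog_arm", "payload": {
  "targets": [
    [3,[4,0,1],-0.15],
    [3,[8,0,2],-0.3],
    [3,[12,0,3],-0.45],
    [3,[16,0,4.5],-0.6],
    [3,[19,0,5.6],-0.75],
    [3,[19.9,2,5.6],-0.9],
    [3,[19.9,5,5.6],-0.94],
    [3,[19.9,6,5.6],-0.94],
    [3,[19.9,6,5.6],-0.94]
  ]
}}

```text
time_s: 13.9
ee_pos: [0.5967, -0.2737, 0.1589]
eef_rot: [-1.568, 0.0, 0.955]
force: [0.0, 0.2, 0.4]
grip_width: 0.0302
```

```bash
python3 -c "
from h import *
go(.598,-.2745,.103,.96)"
```

```text
now [ 0.5967 -0.2737  0.1589] 0.9554 shift cm [ 0.01  5.59 -0.16] turn -0.005 t 13.9 F [0.  0.2 0.4] M [ 0.021  0.003 -0.012] g 0.030173429245953218 q6 -1.4412682552960208
```

Request:
{"api": "jog_arm", "payload": {
  "targets": [
    [3,[0,1.5,-0.1],0],
    [3,[0,3,-0.1],0],
    [3,[0,4.5,-0.1],0],
    [3,[0,5.6,-0.1],0],
    [3,[0,5.6,-0.1],0],
    [3,[0,5.6,-0.1],0]
  ]
}}

```text
time_s: 14.5
ee_pos: [0.5976, -0.2754, 0.1046]
eef_rot: [-1.571, -0.0, 0.956]
force: [0.3, 0.0, 0.0]
grip_width: 0.0298
```

Request:
{"api": "jog_arm", "payload": {
  "targets": [
    [1.2,[0,0,0],0],
    [1.2,[0,0,0],0],
    [0.9,[0,0,0],0],
    [0.9,[0,0,0],0]
  ],
  "grip_force": 5
}}

```text
time_s: 14.9
ee_pos: [0.5976, -0.2753, 0.1047]
eef_rot: [-1.571, -0.0, 0.956]
force: [-0.6, -0.2, 0.4]
grip_width: 0.0091
```

Run:
```python
from h import *
go(.598,-.2745,.103,.96); s=look('scene')
cv2.imwrite('pics/k2.png',cv2.resize(s['img'][130:240,165:275,::-1],None,fx=5,fy=5,interpolation=cv2.INTER_CUBIC))
```

```text
now [ 0.5976 -0.2753  0.1047] 0.956 shift cm [0.09 0.17 0.01] turn -0.004 t 14.9 F [-0.6 -0.2  0.4] M [-0.024  0.065  0.034] g 0.009107540723538993 q6 -1.4433441955001125
```

View pics/k2.png

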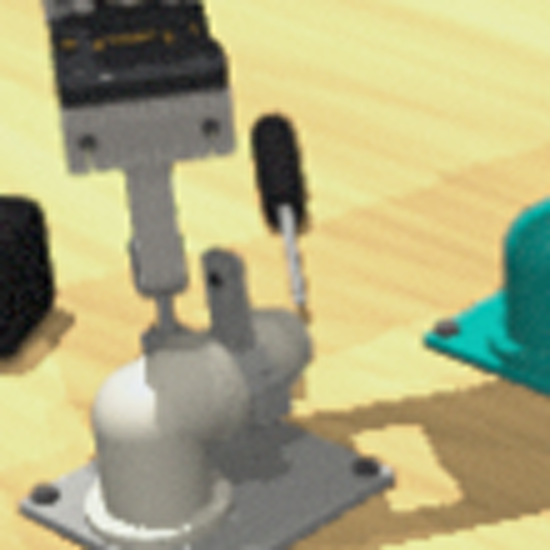

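Request:
{"api": "jog_arm", "payload": {
  "targets": [
    [0.3,[0,0,0],0],
    [0.3,[0,0,0],0],
    [0.3,[0,0,0],0]
  ],
  "grip_force": 5
}}

```text
time_s: 15.25
ee_pos: [0.5976, -0.2753, 0.1047]
eef_rot: [-1.571, -0.0, 0.956]
force: [-0.1, -0.5, 2.2]
grip_width: 0.0062
```

Request:
{"api": "jog_arm", "payload": {
  "targets": [
    [0.3,[0,0,0],0],
    [0.3,[0,0,0],0],
    [0.3,[0,0,0],0]
  ],
  "grip_force": 40
}}

```text
time_s: 15.55
ee_pos: [0.5977, -0.2754, 0.1048]
eef_rot: [-1.571, -0.0, 0.956]
force: [0.8, -0.2, 5.5]
grip_width: 0.0059
```

```bash
python3 -c "
from h import *
go(.598,-.2745,.103,.96)"
```

```text
now [ 0.5977 -0.2754  0.1048] 0.956 shift cm [0.09 0.18 0.02] turn -0.004 t 15.55 F [ 0.8 -0.2  5.5] M [ 0.164 -0.087  0.026] g 0.005941708555795208 q6 -1.4433869924543519
```

Request:
{"api": "jog_arm", "payload": {
  "targets": [
    [0.3,[0,-0.05,0],0.05],
    [0.3,[0,-0.05,0],0.1],
    [0.3,[0,-0.05,0],0.15],
    [0.3,[0,-0.05,0],0.2],
    [0.3,[0,-0.05,0],0.25],
    [0.3,[0,-0.05,0],0.3]
  ],
  "grip_force": 60
}}

```text
time_s: 16.15
ee_pos: [0.597, -0.2753, 0.1048]
eef_rot: [-1.57, 0.001, 0.654]
force: [-3.0, 0.4, 4.5]
grip_width: 0.0058
```

```bash
cat > o.py <<'E'
from h import *
go(.598,-.2745,.103,.96)
E
python3 o.py
```

```text
now [ 0.597  -0.2753  0.1048] 0.6543 shift cm [0.13 0.18 0.  ] turn -0.306 t 16.15 F [-3.   0.4  4.5] M [0.145 0.696 0.272] g 0.005823415891569812 q6 -1.1415899503345361
```

Request:
{"api": "jog_arm", "payload": {
  "targets": [
    [0.3,[0,0,0],0.05],
    [0.3,[0,0,0],0.1],
    [0.3,[0,0,0],0.15],
    [0.3,[0,0,0],0.2]
  ]
}}

```text
time_s: 16.55
ee_pos: [0.597, -0.2753, 0.1048]
eef_rot: [-1.57, 0.001, 0.454]
force: [-2.5, -0.2, 4.6]
grip_width: 0.0059
```

```bash
python3 o.py
```

```text
now [ 0.597  -0.2753  0.1048] 0.4543 shift cm [0.12 0.18 0.03] turn -0.506 t 16.55 F [-2.5 -0.2  4.6] M [0.067 0.7   0.226] g 0.0058815959978745225 q6 -0.9415812486413719
```

Request:
{"api": "jog_arm", "payload": {
  "targets": [
    [0.3,[0,0,0],0.05],
    [0.3,[0,0,0],0.1]
  ]
}}

```text
time_s: 16.75
ee_pos: [0.5971, -0.2753, 0.1048]
eef_rot: [-1.57, 0.001, 0.354]
force: [-2.6, -0.1, 4.9]
grip_width: 0.0054
```

```bash
python3 o.py
```

```text
now [ 0.5971 -0.2753  0.1048] 0.3542 shift cm [0.11 0.18 0.04] turn -0.606 t 16.75 F [-2.6 -0.1  4.9] M [0.054 0.694 0.245] g 0.0053988843751776195 q6 -0.8415649589176617
```

```bash
cat > o.py <<'E'
from h import *
import sys
M=[]
for i in range(int(sys.argv[1]) if len(sys.argv)>1 else 6):
    o=ctrl.get_obs(); M.append(o['moment'][2]); look('scene')
print('Mz mean',np.mean(M).round(4),'sd',np.std(M).round(3),'yaw',round(o['eef_rot'][2],4),'p',o['ee_pos'].round(4),'F',np.round(o['force'],1),'t',o['time_s'],'g',round(o['grip_width'],4))
E
python3 o.py
```

```text
Mz mean 0.237 sd 0.045 yaw 0.3575 p [ 0.5973 -0.2753  0.1048] F [-3.3  0.8  3.7] t 17.0 g 0.0053
```

Request:
{"api": "jog_arm", "payload": {
  "targets": [
    [0.3,[0,0,0],0.05],
    [0.3,[0,0,0],0.1]
  ]
}}

```text
time_s: 17.25
ee_pos: [0.5972, -0.2753, 0.1048]
eef_rot: [-1.571, 0.001, 0.255]
force: [-3.3, -0.5, 4.0]
grip_width: 0.0055
```

```bash
python3 o.py
```

```text
Mz mean 0.2009 sd 0.021 yaw 0.2577 p [ 0.5974 -0.2753  0.1049] F [-3.  -0.1  3.3] t 17.5 g 0.0052
```

Request:
{"api": "jog_arm", "payload": {
  "targets": [
    [0.3,[0,0,0],0.05],
    [0.3,[0,0,0],0.1]
  ]
}}

```text
time_s: 17.75
ee_pos: [0.5973, -0.2753, 0.1048]
eef_rot: [-1.571, 0.0, 0.155]
force: [-3.3, -0.5, 2.7]
grip_width: 0.0059
```

```bash
python3 o.py
```

```text
Mz mean 0.2231 sd 0.033 yaw 0.1578 p [ 0.5974 -0.2753  0.1049] F [-3.5 -1.   2.8] t 18.0 g 0.0057
```

Request:
{"api": "jog_arm", "payload": {
  "targets": [
    [0.3,[0,0,0],0.05],
    [0.3,[0,0,0],0.1]
  ]
}}

```text
time_s: 18.25
ee_pos: [0.5974, -0.2753, 0.1049]
eef_rot: [-1.571, 0.0, 0.055]
force: [-3.2, -0.7, 2.5]
grip_width: 0.0055
```

```bash
python3 o.py
```

```text
Mz mean 0.2281 sd 0.033 yaw 0.0577 p [ 0.5975 -0.2753  0.1049] F [-3.8 -1.   2.4] t 18.5 g 0.0055
```

Request:
{"api": "jog_arm", "payload": {
  "targets": [
    [0.3,[0,0,0],0.05],
    [0.3,[0,0,0],0.1]
  ]
}}

```text
time_s: 18.75
ee_pos: [0.5974, -0.2753, 0.1049]
eef_rot: [-1.571, 0.0, -0.045]
force: [-4.2, -0.7, 2.3]
grip_width: 0.0056
```

```bash
python3 o.py
```

```text
Mz mean 0.2421 sd 0.017 yaw -0.0422 p [ 0.5975 -0.2753  0.1049] F [-3.1 -0.3  1.2] t 19.0 g 0.0056
```

Request:
{"api": "jog_arm", "payload": {
  "targets": [
    [0.3,[0,0,0],0.05],
    [0.3,[0,0,0],0.1]
  ]
}}

```text
time_s: 19.25
ee_pos: [0.5974, -0.2753, 0.1049]
eef_rot: [-1.571, 0.0, -0.145]
force: [-3.5, -0.7, 2.7]
grip_width: 0.0053
```

```bash
python3 o.py
```

```text
Mz mean 0.219 sd 0.04 yaw -0.1422 p [ 0.5975 -0.2753  0.1049] F [-3.9 -0.7  2. ] t 19.5 g 0.0054
```

Request:
{"api": "jog_arm", "payload": {
  "targets": [
    [0.3,[0,0,0],0.05],
    [0.3,[0,0,0],0.1]
  ]
}}

```text
time_s: 19.75
ee_pos: [0.5974, -0.2753, 0.1049]
eef_rot: [-1.571, 0.0, -0.245]
force: [-3.8, -0.4, 3.1]
grip_width: 0.0055
```

```bash
python3 o.py
```

```text
Mz mean 0.2215 sd 0.021 yaw -0.2422 p [ 0.5975 -0.2753  0.1049] F [-3.3 -1.3  1.8] t 20.0 g 0.0054
```

Request:
{"api": "jog_arm", "payload": {
  "targets": [
    [0.3,[0,0,0],0.05],
    [0.3,[0,0,0],0.1]
  ]
}}

```text
time_s: 20.25
ee_pos: [0.5975, -0.2752, 0.1049]
eef_rot: [-1.571, 0.0, -0.345]
force: [-3.7, -0.5, 2.4]
grip_width: 0.0054
```

```bash
python3 o.py
```

```text
Mz mean 0.2186 sd 0.04 yaw -0.3422 p [ 0.5975 -0.2753  0.105 ] F [-2.6 -1.8  2.8] t 20.5 g 0.0057
```

Request:
{"api": "jog_arm", "payload": {
  "targets": [
    [0.3,[0,0,0],0.05],
    [0.3,[0,0,0],0.1]
  ]
}}

```text
time_s: 20.75
ee_pos: [0.5975, -0.2752, 0.1049]
eef_rot: [-1.571, 0.0, -0.445]
force: [-2.7, -1.2, 2.2]
grip_width: 0.0054
```

```bash
python3 o.py
```

```text
Mz mean 0.2369 sd 0.048 yaw -0.4421 p [ 0.5975 -0.2752  0.105 ] F [-2.2 -0.8  3. ] t 21.0 g 0.0056
```

Request:
{"api": "jog_arm", "payload": {
  "targets": [
    [0.3,[0,0,0],0.05],
    [0.3,[0,0,0],0.1]
  ]
}}

```text
time_s: 21.25
ee_pos: [0.5975, -0.2753, 0.105]
eef_rot: [-1.571, -0.0, -0.545]
force: [-3.2, -0.3, 2.1]
grip_width: 0.0055
```

```bash
python3 o.py
```

```text
Mz mean 0.2358 sd 0.04 yaw -0.5422 p [ 0.5975 -0.2753  0.105 ] F [-3.  -0.9  2.2] t 21.5 g 0.0058
```

Request:
{"api": "jog_arm", "payload": {
  "targets": [
    [0.3,[0,0,0],0.05],
    [0.3,[0,0,0],0.1]
  ]
}}

```text
time_s: 21.75
ee_pos: [0.5975, -0.2752, 0.105]
eef_rot: [-1.571, 0.0, -0.645]
force: [-3.2, -1.0, 3.0]
grip_width: 0.0053
```

```bash
python3 o.py 5
```

```text
Mz mean 0.2242 sd 0.025 yaw -0.642 p [ 0.5975 -0.2753  0.105 ] F [-3.7 -1.   2.5] t 21.95 g 0.0056
```

Request:
{"api": "jog_arm", "payload": {
  "targets": [
    [0.3,[0,0,0],0.05],
    [0.3,[0,0,0],0.1]
  ]
}}

```text
time_s: 22.2
ee_pos: [0.5975, -0.2752, 0.105]
eef_rot: [-1.571, 0.0, -0.745]
force: [-3.2, -0.8, 3.1]
grip_width: 0.0057
```

```bash
python3 o.py 5
```

```text
Mz mean 0.2428 sd 0.041 yaw -0.7418 p [ 0.5975 -0.2753  0.105 ] F [-2.9 -0.1  3.6] t 22.4 g 0.0056
```

Request:
{"api": "jog_arm", "payload": {
  "targets": [
    [0.3,[0,0,0],0.05],
    [0.3,[0,0,0],0.1]
  ]
}}

```text
time_s: 22.65
ee_pos: [0.5975, -0.2753, 0.105]
eef_rot: [-1.571, 0.0, -0.844]
force: [-2.7, -0.3, 4.4]
grip_width: 0.006
```

```bash
python3 o.py 6
```

```text
Mz mean 0.2253 sd 0.022 yaw -0.8421 p [ 0.5975 -0.2753  0.105 ] F [-3.1 -0.7  2.5] t 22.9 g 0.0051
```

Request:
{"api": "jog_arm", "payload": {
  "targets": [
    [0.3,[0,0,0],0.05],
    [0.3,[0,0,0],0.1]
  ]
}}

```text
time_s: 23.15
ee_pos: [0.5975, -0.2753, 0.105]
eef_rot: [-1.571, 0.0, -0.945]
force: [-3.0, -0.8, 3.8]
grip_width: 0.0056
```

```bash
python3 o.py 5
```

```text
Mz mean 0.2406 sd 0.015 yaw -0.942 p [ 0.5975 -0.2752  0.105 ] F [-1.9 -0.5  3.2] t 23.35 g 0.0055
```

Request:
{"api": "jog_arm", "payload": {
  "targets": [
    [0.3,[0,0,0],0.05],
    [0.3,[0,0,0],0.1]
  ]
}}

```text
time_s: 23.6
ee_pos: [0.5975, -0.2752, 0.105]
eef_rot: [-1.571, 0.0, -1.044]
force: [-4.1, 0.8, 4.2]
grip_width: 0.0053
```

```bash
python3 o.py 6
```

```text
Mz mean 0.2743 sd 0.044 yaw -1.042 p [ 0.5975 -0.2752  0.105 ] F [-4.   0.8  5.4] t 23.85 g 0.0061
```

Request:
{"api": "jog_arm", "payload": {
  "targets": [
    [0.3,[0,0,0],0.05],
    [0.3,[0,0,0],0.1]
  ]
}}

```text
time_s: 24.1
ee_pos: [0.5975, -0.2752, 0.105]
eef_rot: [-1.571, 0.0, -1.145]
force: [-3.0, 1.6, 5.3]
grip_width: 0.0056
```

```bash
python3 o.py 6
```

```text
Mz mean 0.3197 sd 0.023 yaw -1.1428 p [ 0.5975 -0.2752  0.105 ] F [-4.2  1.2  5.3] t 24.35 g 0.0058
```

Request:
{"api": "jog_arm", "payload": {
  "targets": [
    [0.3,[0,0,0],0.03],
    [0.3,[0,0,0],0.06]
  ]
}}

```text
time_s: 24.6
ee_pos: [0.5975, -0.2752, 0.105]
eef_rot: [-1.571, 0.0, -1.204]
force: [-4.2, 1.9, 4.8]
grip_width: 0.0057
```

```bash
python3 o.py 14
```

```text
Mz mean 0.357 sd 0.041 yaw -1.2027 p [ 0.5975 -0.2752  0.105 ] F [-3.7  1.   5.9] t 25.25 g 0.0054
```

Request:
{"api": "jog_arm", "payload": {
  "targets": [
    [1,[0,0,0],0],
    [1.5,[0,0,0],0],
    [1.5,[0,0,0],0]
  ]
}}

```text
time_s: 25.6
ee_pos: [0.5976, -0.2753, 0.1047]
eef_rot: [-1.571, 0.0, -1.204]
force: [0.1, -0.4, 0.1]
grip_width: 0.0148
```

Request:
{"api": "jog_arm", "payload": {
  "targets": [
    [1.5,[0,-1,0],0],
    [1.5,[0,-3,0],0],
    [1.5,[0,-6,0],0],
    [1.5,[0,-10,0],0],
    [1.5,[0,-12,0],0],
    [1.5,[0,-12,0],0]
  ]
}}

```text
time_s: 26.2
ee_pos: [0.5984, -0.2757, 0.2292]
eef_rot: [-1.567, -0.005, -1.204]
force: [-0.3, 0.3, 0.2]
grip_width: 0.0151
```

```bash
python3 -c "
from h import *
go(.40,-.335,.225,-1.2)"
```

```text
now [ 0.5984 -0.2757  0.2292] -1.2039 shift cm [ -1.58   0.42 -20.65] turn -0.004 t 26.2 F [-0.3  0.3  0.2] M [-0.058  0.139  0.008] g 0.015124123186013576 q6 0.7165297829509573
```

Request:
{"api": "jog_arm", "payload": {
  "targets": [
    [1.5,[-0.3,0,-4],0],
    [1.5,[-0.6,0,-8],0],
    [1.5,[-1,0,-12],0],
    [1.5,[-1.3,0,-16],0],
    [1.5,[-1.6,0,-20],0],
    [1.5,[-1.6,0,-20.5],0],
    [1.5,[-1.6,0,-20.5],0],
    [1.5,[-1.6,0,-20.5],0]
  ]
}}

```text
time_s: 27.0
ee_pos: [0.4011, -0.3336, 0.2246]
eef_rot: [-1.571, 0.0, -1.204]
force: [-0.2, 0.0, 0.6]
grip_width: 0.0147
```

```bash
sed -i 's#pics/k.png#pics/kend.png#' k.py; python3 k.py
```

```text
now [ 0.4013 -0.3334  0.2245] -1.2029 shift cm [ 1.59  7.45 20.45] turn -2.103 t 27.1 F [-0.   0.2  0.6] M [-0.018  0.193  0.025] g 0.014998121753368681 q6 0.43927281235989263
S 88
[ 0.5978 -0.2716  0.1015] 0.11518551396090126 ((0.5961177945137024, -0.27295294404029846), (0.02691572532057762, 0.009403809905052185), 19.832284927368164)
 lug [ 0.597  -0.2272  0.1045] 0.11935199332204027 ((0.5965762734413147, -0.23009049892425537), (0.016012532636523247, 0.02375653199851513), 13.257062911987305)
T 77
[ 0.599  -0.2734  0.1025] 0.11449523238279669 ((0.5991049408912659, -0.2739224135875702), (0.022992463782429695, 0.006622362416237593), 17.710895538330078)
 lug [ 0.5975 -0.2287  0.1101] 0.12053422117438106 ((0.5982590913772583, -0.2305481731891632), (0.01900925114750862, 0.009570062160491943), 88.41182708740234)
```

View pics/kend.png

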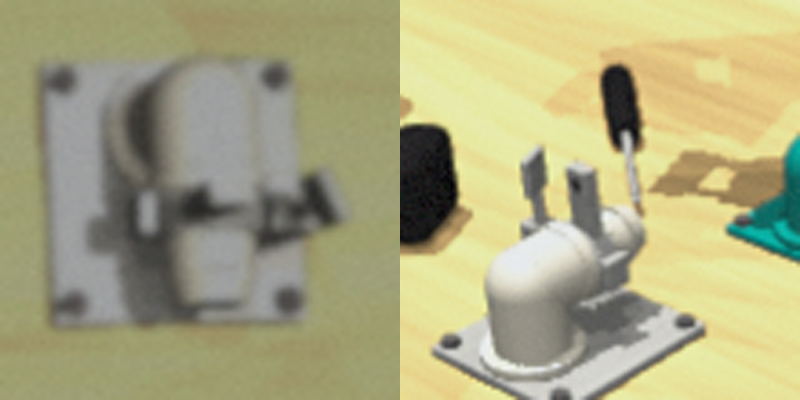

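```bash
python3 -c "
from h import *
print(ctrl.hand_in())"
```

```text
the job is handed in; nothing more can be done
None
```

The clamp is on the white fitting's stub, fully home against the collar, with its screw snug, and the job is handed in at about 27 s of the 72 s allowed.

- **Placing:** I lifted the clamp straight out of its rest. I centred it by touching both sides of the first barb with about 5 to 10 N. It slid on freely until it met the collar at about 5 to 12 N. I lowered it until it rested in the groove and let go of the lug; the worm housing is on the ledge side.
- **Tightening:** The free drag averaged about 0.227 N m. The shoes bit after about 1.9 rad of clockwise turning, and I stopped at about 2.16 rad. The last reading there averaged 0.357 N m, which is 0.13 over the free drag. The slope since the bite suggests about 0.115, so both estimates fall in the snug range of 0.10 to 0.15.
- **Last checks:** After letting go of the key and backing away, the measured force was close to zero. In the last pictures the lug is within about 1 mm of where it was after seating. The key is at the expected height and at the angle where I left it.
- **Limits of these checks:**
  - The single moment readings were noisy, about 0.02 to 0.05 N m each, so I relied on averages.
  - The clearance between the housing and the ledge is inferred from the positions, not seen directly.
  - I did not re-measure the other fittings; nothing was moved near them except in a high pass overhead.

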